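# Draw out the drying tray with the tray hook

## Task

The lacquered parts in the drying cabinet are ready and their tray is warm: take the tray hook by its wooden handle, drop its prong into the finger hole of the upper tray and gently draw that tray out to its stop, touching the tray only with the hook, with the parts still lying in it. Then unhook and, still holding it, set the hook down on the bench; leave the lower tray shut and the other things on the bench where they are.

Things in the scene. Friction and masses are not known exactly. Their poses are not given: they have to be found in the camera images.
- cabinet: Fixed open-fronted bench drying cabinet, grey metal, 280 deep (x) x 300 wide (y) x 215 mm high, black fan housing 50 mm deep behind. Origin: centre of its underside on the bench. Its own -x axis is the way its open front faces and both trays slide out (roughly world -y, the robot's right); z up. Front plane at x = -140 mm.
- upper_tray (a joint): Travel of the upper tray in m: 0 fully in, 0.14 at its stop fully out; it slides along the cabinet's -x. It starts nearly in (up to 0.012). It takes about 2 to 3 N to move, and stays where it is left.
- lower_tray (a joint): Travel of the lower tray in m, same make, 65 mm below the upper one: 0 fully in. It starts shut.
- upper_tray_hole (a point): Centre of the upper tray's finger hole at the top face of its pull tab, 142 mm above the bench; axes as the cabinet's. The tab: level aluminium tongue 4 mm thick, 60 wide, standing 50 mm out from the tray's front rim, always in front of the cabinet. Round vertical through hole, 27 mm wide; centre 27 mm from the rim, 23 mm from the tab's outer edge. Below it: open air for 61 mm (lower tray's tab).
- upper_tray_floor (a point): Centre of the upper tray's floor (upper face), 123 mm above the bench, axes parallel to the cabinet's. The aluminium tray is 240 (x) x 256 (y) mm outside with 3 mm walls that rise 19 mm above the floor.
- propeller: Loose wooden propeller, 160 mm long, 14 mm high, lying in the upper tray. Origin: centre of its underside.
- wing: Loose lacquered wing, red with a yellow middle, 170 x 44 x 8 mm, lying in the upper tray. Origin: centre of its underside.
- hook: Loose tray hook, 120 g, standing on its handle's flat underside, prong down. Handle: pale wood bar 120 long (x) x 24 wide (y) x 34 mm high. Origin: centre of the handle's underside; x points from handle to prong, z up. A 6 mm steel rod, axis 25.5 mm above the underside, runs from x = 60 to 165 mm, then turns down: prong end 1.5 mm above the underside plane, 21 mm below the rod's underside.
- hook_grip (a point): Place to grip the hook, near its balance point: on the handle's centre line, x = 30 mm, 17 mm above its underside. Grip across the 24 mm width.
- hook_tip (a point): Lower end of the hook's prong (x = 165 mm, 1.5 mm above the underside plane).
- jar: Bystander: amber jar with a blue lid, 66 mm in diameter, 72 mm high, origin at the centre of its underside.
- glue: Bystander: white glue bottle with a green cap, 42 mm in diameter, 125 mm high, origin at the centre of its underside.
- biplane: Bystander: pale wooden model biplane, 170 mm long (x), 190 mm span (y), 63 mm high, origin at the middle of its underside.
- screwdriver: Bystander: screwdriver lying on the bench.
Mind the look-alikes: they are no part of the job. Several things have the shape of the hook; the one meant has the colours described above.

How it is judged:
On the way, in this order (a step that is already met when the one before it is completed fails the run):
1. the hook's prong is down in the upper tray's finger hole while the tray is still in (horizontal distance between hook_tip and upper_tray_hole below 0.018 m and z of hook_tip in the frame of upper_tray_hole between -0.03 and -0.005 m and angle between hook's own z axis and vertical below 0.5 rad and value of joint upper_tray below 0.05 m), for 0.1 s.
2. the upper tray is drawn out to within 15 mm of its stop with the prong still in the hole (horizontal distance between hook_tip and upper_tray_hole below 0.018 m and z of hook_tip in the frame of upper_tray_hole between -0.03 and -0.004 m and value of joint upper_tray above 0.125 m), for 0.1 s.
3. the hook is brought down to the bench while still held (height (world z) of hook below 0.03 m and contact force between the fingers and hook above 0.5 N), for 0.1 s.
At the end, for the whole second after the job is handed in: The upper tray stands out by more than 120 mm of its 140 mm, the lower tray is in (less than 10 mm out), propeller and wing lie on the upper tray's floor, and the hook lies at rest on the bench (its origin lower than 30 mm), not touching cabinet or trays (value of joint upper_tray above 0.12 m and value of joint lower_tray below 0.01 m and height (world z) of hook below 0.03 m and linear speed of hook below 0.02 m/s and contact force between hook and cabinet below 0.1 N and z of propeller in the frame of upper_tray_floor between -0.005 and 0.015 m and z of wing in the frame of upper_tray_floor between -0.005 and 0.015 m and horizontal distance between each of propeller, wing and upper_tray_floor below 0.12 m).
It fails at once if the robot itself touches the upper tray (over 1 N) (contact force between any of the fingers, the arm and upper_tray above 1 N).
It fails at once if the upper tray is yanked: faster than 0.4 m/s (velocity of joint upper_tray above 0.4 m/s).
It fails at once if the lower tray is pulled out by more than 20 mm (value of joint lower_tray above 0.02 m).
It fails at once if a bystander is moved by more than 30 mm (distance of any of jar, glue, biplane, screwdriver from where it was at the start of the episode above 0.03 m).
It also fails if it takes over 59 s, if anything falls off the work surface, if the arm or the gripper's body presses on something with over 40 N, if the wrist force passes 120 N, or if a joint passes its speed limit or range.

## Robot

A 7-joint arm with a two-finger parallel gripper is mounted at the origin on the work surface. World frame = base frame: x ahead of the robot, y to its left, z up, the work surface at z = 0. Lengths are in m, angles in rad, forces in N, time in s.
With the tool pointing down it reaches from about 0.4 to 0.85 m from the base axis. Payload 4.5 kg.
Tool frame: the origin (TCP) lies on the centre line of the jaws, within the pads' length; the fingertips stand 25 mm ahead of it and the grasp point (between the pads) lies 6 mm ahead of it; z points along the fingers, y is the direction in which the jaws open and shut (so a half turn about z gives the same grasp; the last joint's range is limited). The gripper opens to 88 mm and grips with 3 to 60 N. Pads are 18 mm wide; open, the fingers measure 123 mm over their backs; the gripper's body (75 mm by 187 mm) begins 45 mm behind the grasp point.
Start: joints at [-1.138, 0.689, -0.195, 1.565, 0.157, 0.902, -0.215], TCP at [0.243, 0.576, 0.264] pointing down, gripper open.
Joint ranges: [-3.01, 3.01], [-0.46, 2.08], [-1.47, 1.51], [0.13, 2.56], [-1, 4.14], [0.04, 2.09], [-2.66, 2.66]. Speed limits (rad/s): [2.57, 2.57, 3.14, 3.14, 3.14, 3.14, 3.14].

## Interface

Orientations are given as a unit quaternion [x, y, z, w].
In Python, from plant import r, eyes gives the robot as it stands.
- The arm moves only by the tool servo_tool, never from a script. Its argument "deltas" is a list of rows, each an object of numbers: "dx", "dy", "dz": the shift along the tool's x, y, z in units of 60 mm (1.0 is 60 mm); "ax", "ay", "az": the turn, a rotation vector about the tool's x, y, z in units of 6 degrees (1.0 is 6 degrees); "hand": the finger opening in mm, from 0 to 88.1. A call has 1 to 10 rows; each row is the pose to reach, as a shift and turn from the pose commanded when the call began, along the tool's axes at that moment; what a row does not reach only later rows make up. A row lasts 1/8 s, in which the tool goes at most 62.5 mm and 10.7 degrees, less where a joint would pass 70% of its speed; a pose out of reach is approached as far as the arm can. A call with a gripper value outside its range is refused whole. The fingers move at their own pace and stop on an object; "newtons" is the grip in N (left out, the last holds). Time passes only in rows, so rows that repeat a pose let the fingers close. It gives the time, the measured TCP pose, the force and the opening at its end, in the units of the state.
- r.get_state(): the state, without advancing time (a new reading comes with each control period).
- eyes.snapshot(name): name is "scene" or "side" or "wrist"; returns (picture, depth): 420x560x3 uint8, red, green, blue; 420x560 float32, m along the optical axis (not along the pixel's ray), 0 where there is no reading.
- eyes.camera_model(name): a dict with "fx", "fy", "cx", "cy" (pixels), "pose" (4x4, takes a point from camera to world coordinates). Camera axes: x right, y up, looking along -z (the intrinsics and any distortion apply to the point x, -y, -z); pixel columns grow to the right and rows downward; lengths in m; the calibration is good to about 2 mm. A picture is of the moment at which its call begins: read the wrist's pose just before it. camera_model takes no time and is no camera call; for the wrist camera it gives the pose at the moment of the call.
- r.finish_job(): hands the job in, once; it reports no verdict.
The state is a dict: "clock": time; "q": joint angles; "qd": joint speeds; "joint_torque": joint torques, N m; "tool_pos": TCP position; "eef_rot": TCP orientation; "contact_force": force on the tool from outside, world axes, zero at the start; "moment": the same for the moment, N m; "opening": opening from 0.0 (shut) to 1.0 (fully open).
Only numpy, scipy, OpenCV 4.12 (cv2) and the standard library are available. Lean on these libraries where they do the work, as an engineer would, in place of code of your own. Each camera call takes 0.05 s, during which the arm holds its last target.

## Working session

There is one attempt and no reset: what is moved stays moved. The work goes in short steps, Python scripts to look and compute and a tool call to move; the robot and the scene stay as the last step left them, time stands still between calls to the robot, and variables do not carry over. Pictures are saved under pics/ and viewed, and the job is handed in when it is done.

Besides the shell and the picture viewer there is one more tool, called after ">>>" by a JSON object that holds its "api" and its "payload", one argument or row to a line. servo_tool: Moves the arm, as the interface text tells. Its arguments: {"type":"object","properties":{"deltas":{"type":"array","items":{"type":"object","properties":{"dx":{"type":"number"},"dy":{"type":"number"},"dz":{"type":"number"},"ax":{"type":"number"},"ay":{"type":"number"},"az":{"type":"number"},"hand":{"type":"number"}}}},"newtons":{"type":"number"}},"required":["deltas"]}

```bash
ls; mkdir -p pics
python3 - <<'E'
from plant import r,eyes
import cv2,numpy as np
print(r.get_state())
for n in ["scene","side","wrist"]:
    p,d=eyes.snapshot(n); m=eyes.camera_model(n)
    cv2.imwrite(f"pics/{n}0.png",p[:,:,::-1]); np.savez(f"{n}0.npz",p=p,d=d,pose=m["pose"],k=[m["fx"],m["fy"],m["cx"],m["cy"]])
    print(n,{k:v for k,v in m.items()},d.min(),d.max())
E
```

```text
pics
{'clock': 0.0, 'q': array([-1.13816851,  0.68996578, -0.19451584,  1.56630978,  0.1572653 ,
        0.90249115, -0.21511203]), 'qd': array([-5.92506631e-04,  1.68994795e-03,  3.07312551e-04,  3.65449112e-04,
        6.83549815e-05,  4.28970765e-04, -2.30375743e-04]), 'joint_torque': array([-1.74441593e-04, -5.27548957e+01, -1.26704369e+00, -1.53437823e+01,
       -5.26455254e-02,  6.49632333e-03,  1.76900080e-04]), 'tool_pos': array([0.24252394, 0.57540947, 0.26293051]), 'eef_rot': array([ 1.98071254e-01,  9.80187217e-01, -8.84288341e-04, -1.27079697e-04]), 'contact_force': array([-0.03334429, -0.71233889,  0.24046879]), 'moment': array([-0.01655394, -0.0289233 , -0.01170562]), 'opening': 0.9998548711427019}
scene {'fx': 543.2578783917917, 'fy': 543.2578783917917, 'cx': 277.8732152402065, 'cy': 213.7051814951077, 'pose': array([[ 0.13746454, -0.84786936,  0.51207523,  1.18730901],
       [ 0.99049978,  0.11573699, -0.07426398, -0.11948699],
       [ 0.00370011,  0.51741907,  0.85572415,  1.24648237],
       [ 0.        ,  0.        ,  0.        ,  1.        ]])} 0.0 3.094808
side {'fx': 441.2783745725951, 'fy': 441.2783745725951, 'cx': 290.54522369994044, 'cy': 213.96634602688826, 'pose': array([[ 0.9971659 ,  0.04671039, -0.05897718,  0.44765149],
       [-0.07497175,  0.55154075, -0.83077195, -0.99028063],
       [-0.00627737,  0.83283908,  0.55347959,  0.78649316],
       [ 0.        ,  0.        ,  0.        ,  1.        ]])} 0.0 3.2183733
wrist {'fx': 338.92765851707384, 'fy': 338.92765851707384, 'cx': 272.80029380572427, 'cy': 211.85549320536535, 'pose': array([[ 3.88251353e-01, -8.87316373e-01, -2.48858475e-01,
         1.78768079e-01],
       [ 9.21553002e-01,  3.73541292e-01,  1.05862964e-01,
         6.02092283e-01],
       [-9.75024658e-04, -2.70437714e-01,  9.62736980e-01,
         3.83713549e-01],
       [ 0.00000000e+00,  0.00000000e+00,  0.00000000e+00,
         1.00000000e+00]])} 0.0 0.4676485
```

View pics/scene0.png

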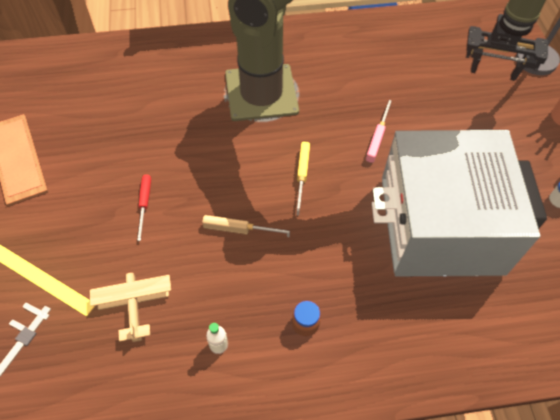

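View pics/side0.png

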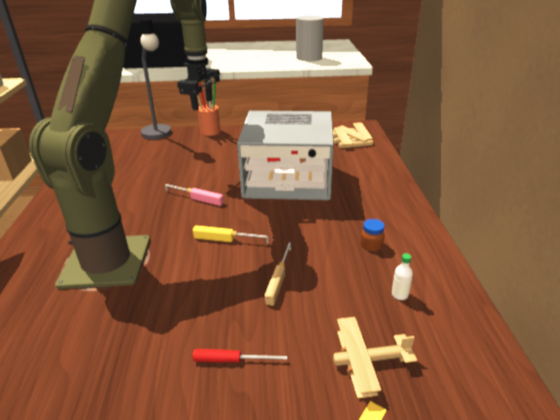

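View pics/wrist0.png

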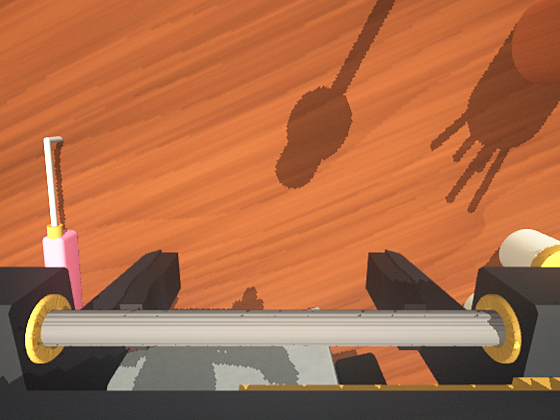

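Run:
```python
import cv2,numpy as np
s=cv2.imread("pics/scene0.png"); t=cv2.imread("pics/side0.png")
a=cv2.resize(s[190:260,190:310],None,fx=6,fy=6,interpolation=2)
cv2.imwrite("pics/a.png",a[:420])
cv2.imwrite("pics/b.png",cv2.resize(s[120:290,350:560],None,fx=3.5,fy=3.5,interpolation=2))
cv2.imwrite("pics/c.png",cv2.resize(t[100:210,225:345],None,fx=5,fy=5,interpolation=2))
```

```text
(no output)
```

View pics/a.png

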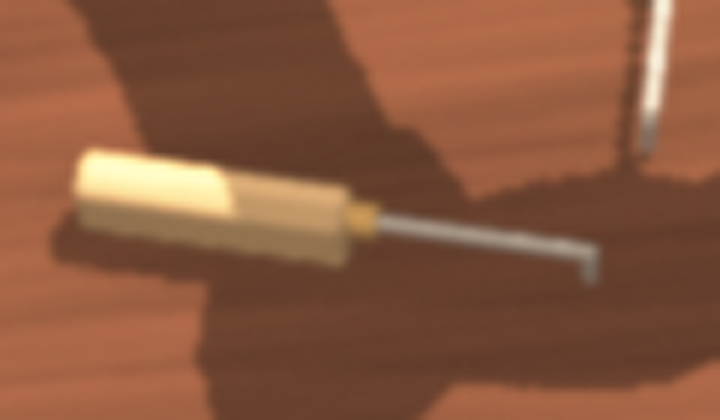

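View pics/b.png

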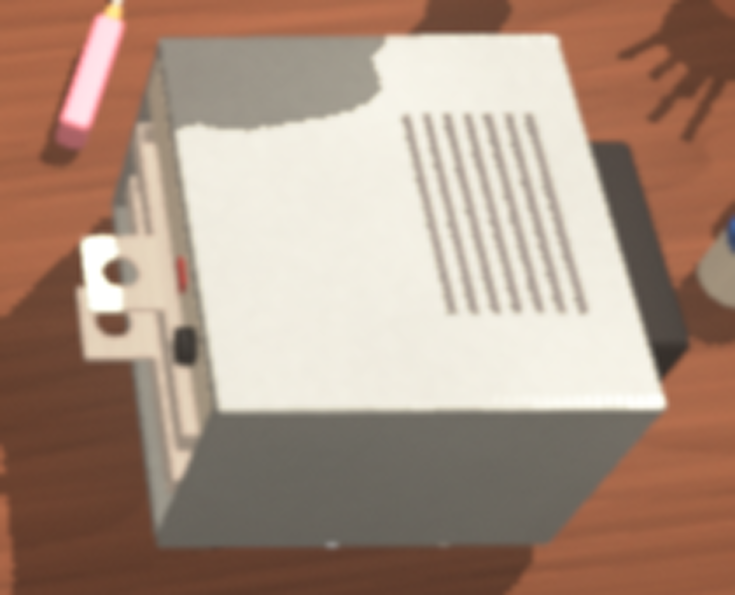

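View pics/c.png

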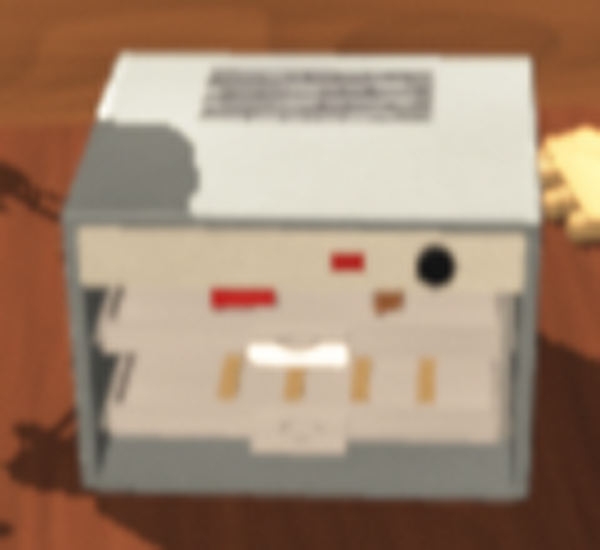

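```bash
cat > h.py <<'E'
import numpy as np,cv2
def load(n): z=np.load(n+".npz"); return z["p"],z["d"],z["pose"],z["k"]
def ray(P,K,u,v,z):
    d=P[:3,:3]@np.array([(u-K[2])/K[0],-(v-K[3])/K[1],-1.]); o=P[:3,3]
    return o+d*(z-o[2])/d[2]
def proj(P,K,X):
    c=P[:3,:3].T@(np.asarray(X)-P[:3,3]); return np.array([K[2]+K[0]*c[0]/-c[2],K[3]-K[1]*c[1]/-c[2]])
E
python3 - <<'E'
from h import *
p,d,P,K=load("scene0")
def A(x,y,z,ox,oy,s):
    u=ox+(x+.5)/s-.5; v=oy+(y+.5)/s-.5
    return ray(P,K,u,v,z).round(4)
for x,y,z in [(85,150,.034),(78,197,.034),(350,187,.034),(346,235,.034),(590,283,.0015),(590,249,.0255)]:print('hook',A(x,y,z,190,190,6))
# mask based hook handle
for x,y,z in [(160,40,.215),(217,410,.215),(665,408,.215),(558,36,.215),(121,272,.142),(113,322,.077),(157,546,0),(545,548,0)]:print('cab',A(x,y,z,350,120,3.5))
p,d,P,K=load("side0")
# cabinet in side
for x,y,z in [(65,215,.215),(540,222,.215),(530,57,.215),(122,53,.215),(247,350,.142),(348,350,.142)]:print('side cab',A(x,y,z,225,100,5))
for (u,v) in [(267,297),(288,247)]: print('side hook',ray(P,K,u,v,.02))
E
python3 - <<'E'
import cv2
t=cv2.imread("pics/side0.png")
cv2.imwrite("pics/d.png",cv2.resize(t[235:310,245:315],None,fx=8,fy=8,interpolation=2))
E
```

```text
hook [ 0.4383 -0.2059  0.034 ]
hook [ 0.4615 -0.2105  0.034 ]
hook [ 0.4724 -0.094   0.034 ]
hook [ 0.4958 -0.0983  0.034 ]
hook [0.5155 0.0049 0.0015]
hook [0.512  0.0049 0.0255]
cab [0.375  0.2872 0.215 ]
cab [0.6671 0.249  0.215 ]
cab [0.7034 0.5248 0.215 ]
cab [0.409  0.5647 0.215 ]
cab [0.5154 0.2379 0.142 ]
cab [0.517 0.243 0.077]
cab [0.661  0.2538 0.    ]
cab [0.7004 0.5295 0.    ]
side cab [0.375  0.2797 0.215 ]
side cab [0.6662 0.2435 0.215 ]
side cab [0.7025 0.5232 0.215 ]
side cab [0.4094 0.5583 0.215 ]
side cab [0.4837 0.2301 0.142 ]
side cab [0.5463 0.2246 0.142 ]
side hook [ 0.44439295 -0.20096714  0.02      ]
side hook [ 0.50955084 -0.00704484  0.02      ]
```

View pics/d.png

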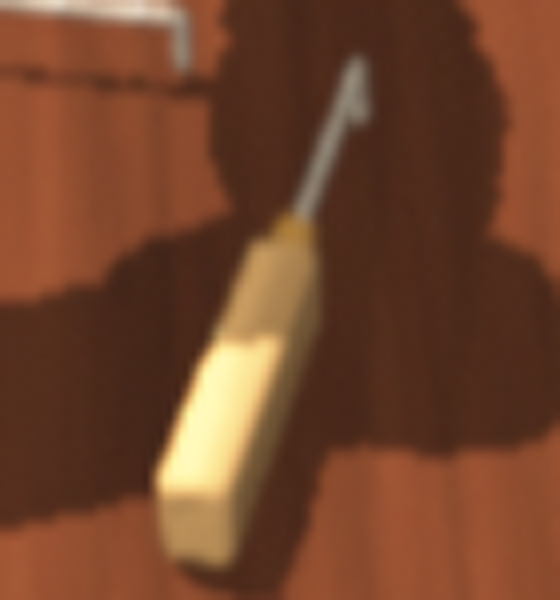

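```bash
cat >> h.py <<'E'
from scipy.spatial.transform import Rotation as Rn
def plan(pos,xang):
    from plant import r
    s=r.get_state(); R=Rn.from_quat(s["eef_rot"]); 
    c,si=np.cos(xang),np.sin(xang)
    T=Rn.from_matrix(np.array([[c,si,0],[si,-c,0],[0,0,-1.]]))
    print("clock",s["clock"],"dxyz",(R.inv().apply(np.array(pos)-s["tool_pos"])/.06).round(3),"rot",((R.inv()*T).as_rotvec(degrees=True)/6).round(3))
def crop(n,out,x0,x1,y0,y1,s):
    p=load(n)[0]; cv2.imwrite(out,cv2.resize(p[y0:y1,x0:x1,::-1],None,fx=s,fy=s,interpolation=2))
E
python3 - <<'E'
from h import *
import math
p,d,P,K=load("side0")
def A(x,y,z,ox,oy,s):
    u=ox+(x+.5)/s-.5; v=oy+(y+.5)/s-.5
    return ray(P,K,u,v,z).round(4)
for x,y,z in [(247,343,.142),(247,366,.142),(347,366,.142),(298,348,.142),(300,440,.077),(300,455,.077),(85,490,0),(528,497,0)]:print('side',A(x,y,z,225,100,5))
P2,K2=load("scene0")[2:]
P=P2;K=K2
for x,y in [(84,238),(81,308),(121,272),(121,258),(121,287),(104,272),(137,272)]:print('scene',A(x,y,.142,350,120,3.5))
# yellow, pink tools; jar, glue
for u,v in [(299,212),(303,145),(373,158),(388,102),(307,328),(217,345)]: print(ray(P,K,u,v,.01).round(3))
plan([.476,-.1235,.2],math.radians(73))
crop("scene0","pics/e.png",360,420,170,250,7.5)
E
```

```text
side [0.4841 0.2394 0.142 ]
side [0.4828 0.2092 0.142 ]
side [0.544  0.2039 0.142 ]
side [0.5155 0.23   0.142 ]
side [0.5157 0.2279 0.077 ]
side [0.5145 0.2092 0.077 ]
side [0.3725 0.305  0.    ]
side [0.6723 0.2703 0.    ]
scene [0.4842 0.219  0.142 ]
scene [0.5403 0.2038 0.142 ]
scene [0.5154 0.2379 0.142 ]
scene [0.5041 0.2407 0.142 ]
scene [0.5274 0.235  0.142 ]
scene [0.5138 0.2263 0.142 ]
scene [0.5169 0.2489 0.142 ]
[0.45  0.044 0.01 ]
[0.228 0.091 0.01 ]
[0.301 0.281 0.01 ]
[0.1   0.374 0.01 ]
[0.769 0.013 0.01 ]
[ 0.781 -0.201  0.01 ]
clock 0.15 dxyz [-8.109 -9.225  1.065] rot [-1.0000e-02  1.0000e-02  1.4026e+01]
```

View pics/e.png

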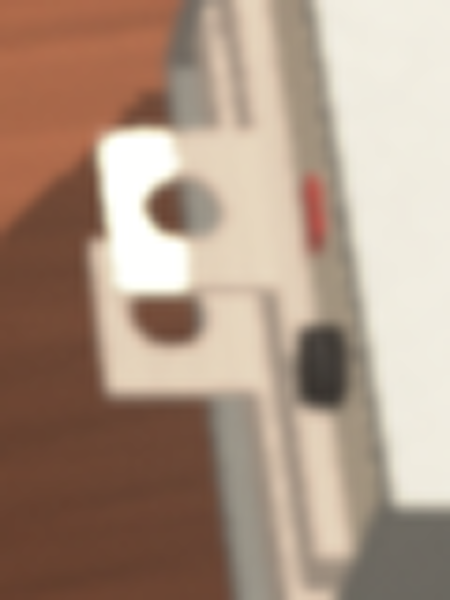

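>>> {"api": "servo_tool", "payload": {
  "deltas": [
    {"dx": 0,"dy": 0,"dz": -1},
    {"dx": -0.8,"dy": -0.9,"dz": -1,"az": 1.4},
    {"dx": -1.5,"dy": -1.7,"dz": -1,"az": 2.8},
    {"dx": -2.2,"dy": -2.5,"dz": -1,"az": 4.2},
    {"dx": -2.9,"dy": -3.3,"dz": -1,"az": 5.6},
    {"dx": -3.6,"dy": -4.1,"dz": -1,"az": 7},
    {"dx": -4.3,"dy": -4.9,"dz": -1,"az": 8.4},
    {"dx": -5,"dy": -5.7,"dz": -1,"az": 9.8},
    {"dx": -5.7,"dy": -6.5,"dz": -1,"az": 11.2},
    {"dx": -6.4,"dy": -7.3,"dz": -1,"az": 12.6}
  ]
}}

```text
schema error: expected keys dx, dy, dz, ax, ay, az, hand
```

```bash
python3 -c "
from h import *;import math
plan([.476,-.1235,.2],math.radians(73))"
```

```text
clock 0.15 dxyz [-8.109 -9.225  1.065] rot [-1.0000e-02  1.0000e-02  1.4026e+01]
```

>>> {"api": "servo_tool", "payload": {
  "deltas": [
    {"dx": 0,"dy": 0,"dz": -1,"ax": 0,"ay": 0,"az": 0,"hand": 88},
    {"dx": -0.8,"dy": -0.9,"dz": -1,"ax": 0,"ay": 0,"az": 1.4,"hand": 88},
    {"dx": -1.5,"dy": -1.7,"dz": -1,"ax": 0,"ay": 0,"az": 2.8,"hand": 88},
    {"dx": -2.2,"dy": -2.5,"dz": -1,"ax": 0,"ay": 0,"az": 4.2,"hand": 88},
    {"dx": -2.9,"dy": -3.3,"dz": -1,"ax": 0,"ay": 0,"az": 5.6,"hand": 88},
    {"dx": -3.6,"dy": -4.1,"dz": -1,"ax": 0,"ay": 0,"az": 7,"hand": 88},
    {"dx": -4.3,"dy": -4.9,"dz": -1,"ax": 0,"ay": 0,"az": 8.4,"hand": 88},
    {"dx": -5,"dy": -5.7,"dz": -1,"ax": 0,"ay": 0,"az": 9.8,"hand": 88},
    {"dx": -5.7,"dy": -6.5,"dz": -1,"ax": 0,"ay": 0,"az": 11.2,"hand": 88},
    {"dx": -6.4,"dy": -7.3,"dz": -1,"ax": 0,"ay": 0,"az": 12.6,"hand": 88}
  ]
}}

```text
clock: 1.4
tool_pos: [0.4205, 0.0404, 0.3238]
eef_rot: [0.759, 0.651, 0.0, 0.0]
contact_force: [0.9, 0.1, -0.2]
opening: 0.994
```

```bash
python3 -c "
from h import *;import math
plan([.476,-.1235,.2],math.radians(73))"
```

```text
clock 1.4 dxyz [-2.561  1.326  2.064] rot [ 0.005 -0.005  1.383]
```

>>> {"api": "servo_tool", "payload": {
  "deltas": [
    {"dx": -0.8,"dy": 0.4,"dz": 0.5,"ax": 0,"ay": 0,"az": 0.7,"hand": 88},
    {"dx": -1.6,"dy": 0.8,"dz": 1.0,"ax": 0,"ay": 0,"az": 1.4,"hand": 88},
    {"dx": -2.3,"dy": 1.2,"dz": 1.6,"ax": 0,"ay": 0,"az": 1.4,"hand": 88},
    {"dx": -2.56,"dy": 1.33,"dz": 2.06,"ax": 0,"ay": 0,"az": 1.4,"hand": 88},
    {"dx": -2.56,"dy": 1.33,"dz": 2.06,"ax": 0,"ay": 0,"az": 1.4,"hand": 88}
  ]
}}

```text
clock: 2.02
tool_pos: [0.4754, -0.1225, 0.1985]
eef_rot: [0.804, 0.595, -0.002, -0.001]
contact_force: [-0.5, -0.7, 0.2]
opening: 0.998
```

```bash
cat >> h.py <<'E'
def snap(n,tag):
    from plant import eyes
    m=eyes.camera_model(n); p,d=eyes.snapshot(n)
    np.savez(n+tag+".npz",p=p,d=d,pose=m["pose"],k=[m["fx"],m["fy"],m["cx"],m["cy"]])
    cv2.imwrite(f"pics/{n}{tag}.png",p[:,:,::-1])
E
python3 -c "
from h import *;import math
plan([.476,-.1235,.03],math.radians(73))
snap('wrist','1')"
```

```text
clock 2.025 dxyz [-0.011  0.026  2.808] rot [-0.038  0.008 -0.002]
```

View pics/wrist1.png

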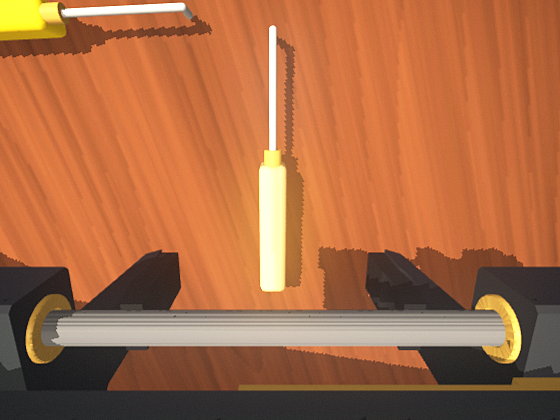

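Run:
```python
from h import *
p,d,P,K=load("wrist1")
f=ray(P,K,272.5,163,.034);b=ray(P,K,272.5,268,.034);t=ray(P,K,272.5,27,.0285)
print(f,b,t,np.degrees(np.arctan2(*(t-f)[1::-1])),"grip",f[:2]-(t-f)[:2]/np.linalg.norm((t-f)[:2])*.03)
```

```text
[ 0.48403528 -0.09224834  0.034     ] [ 0.45590173 -0.18410076  0.034     ] [0.51449973 0.00730519 0.0285    ] 72.98532820132169 grip [ 0.47525679 -0.12093523]
```

>>> {"api": "servo_tool", "payload": {
  "deltas": [
    {"dx": 0,"dy": 0,"dz": 0.8,"ax": 0,"ay": 0,"az": 0,"hand": 60},
    {"dx": 0,"dy": 0,"dz": 1.6,"ax": 0,"ay": 0,"az": 0,"hand": 60},
    {"dx": 0,"dy": 0,"dz": 2.3,"ax": 0,"ay": 0,"az": 0,"hand": 60},
    {"dx": 0,"dy": 0,"dz": 2.8,"ax": 0,"ay": 0,"az": 0,"hand": 60},
    {"dx": 0,"dy": 0,"dz": 2.8,"ax": 0,"ay": 0,"az": 0,"hand": 60},
    {"dx": 0,"dy": 0,"dz": 2.8,"ax": 0,"ay": 0,"az": 0,"hand": 15},
    {"dx": 0,"dy": 0,"dz": 2.8,"ax": 0,"ay": 0,"az": 0,"hand": 15},
    {"dx": 0,"dy": 0,"dz": 2.8,"ax": 0,"ay": 0,"az": 0,"hand": 15},
    {"dx": 0,"dy": 0,"dz": 2.8,"ax": 0,"ay": 0,"az": 0,"hand": 15}
  ],
  "newtons": 30
}}

```text
clock: 3.2
tool_pos: [0.4763, -0.1213, 0.0327]
eef_rot: [0.803, 0.596, 0.0, -0.0]
contact_force: [-0.3, 0.3, 6.2]
opening: 0.267
```

```bash
python3 -c "
from plant import r
print(r.get_state())"
```

```text
{'clock': 3.2, 'q': array([ 0.13915588,  0.94612211,  0.0272139 ,  2.10206203, -0.23427346,
        0.0964756 ,  0.09414303]), 'qd': array([ 0.0010213 , -0.00065408, -0.00057103, -0.00059466, -0.00302186,
       -0.00567087, -0.00242359]), 'joint_torque': array([  0.09433135, -46.07962132,   1.94219828,  -2.27963649,
         0.10669137,  -0.30935428,   0.1016736 ]), 'tool_pos': array([ 0.47629503, -0.12126785,  0.03272201]), 'eef_rot': array([ 8.03099075e-01,  5.95845481e-01,  7.70817731e-06, -1.98111043e-04]), 'contact_force': array([-0.26354959,  0.25852688,  6.21892168]), 'moment': array([ 0.12317919,  0.15561023, -0.08061072]), 'opening': 0.2672326087496342}
```

>>> {"api": "servo_tool", "payload": {
  "deltas": [
    {"dx": 0,"dy": 0,"dz": -0.4,"ax": 0,"ay": 0,"az": 0,"hand": 15},
    {"dx": 0,"dy": 0,"dz": -1,"ax": 0,"ay": 0,"az": 0,"hand": 15},
    {"dx": 0,"dy": 0,"dz": -1.7,"ax": 0,"ay": 0,"az": 0,"hand": 15},
    {"dx": 0,"dy": 0,"dz": -2.4,"ax": 0,"ay": 0,"az": 0,"hand": 15},
    {"dx": 0,"dy": 0,"dz": -2.9,"ax": 0,"ay": 0,"az": 0,"hand": 15},
    {"dx": 0,"dy": 0,"dz": -2.9,"ax": 0,"ay": 0,"az": 0,"hand": 15}
  ]
}}

```text
clock: 3.95
tool_pos: [0.4776, -0.1217, 0.2078]
eef_rot: [0.803, 0.596, 0.002, 0.002]
contact_force: [0.4, 0.4, -1.6]
opening: 0.27
```

```bash
python3 -c "
from h import *;import math
plan([.4986,.102,.205],math.radians(82.7))
snap('wrist','2');snap('side','2')"
```

```text
clock 3.95 dxyz [ 3.67  -0.746  0.046] rot [ 4.200e-02 -1.000e-03 -1.592e+00]
```

View pics/wrist2.png

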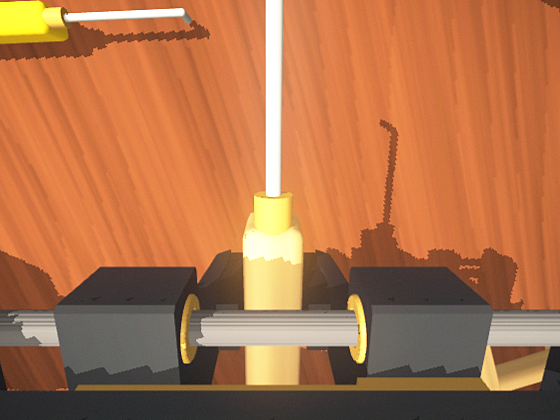

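View pics/side2.png

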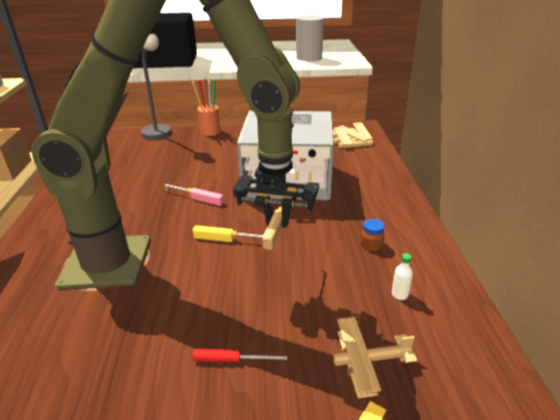

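>>> {"api": "servo_tool", "payload": {
  "deltas": [
    {"dx": 0.5,"dy": -0.1,"dz": 0,"ax": 0,"ay": 0,"az": -0.4,"hand": 15},
    {"dx": 1.2,"dy": -0.25,"dz": 0,"ax": 0,"ay": 0,"az": -0.8,"hand": 15},
    {"dx": 1.9,"dy": -0.4,"dz": 0,"ax": 0,"ay": 0,"az": -1.2,"hand": 15},
    {"dx": 2.6,"dy": -0.55,"dz": 0,"ax": 0,"ay": 0,"az": -1.6,"hand": 15},
    {"dx": 3.2,"dy": -0.68,"dz": 0,"ax": 0,"ay": 0,"az": -1.6,"hand": 15},
    {"dx": 3.6,"dy": -0.75,"dz": 0,"ax": 0,"ay": 0,"az": -1.6,"hand": 15},
    {"dx": 3.67,"dy": -0.75,"dz": 0,"ax": 0,"ay": 0,"az": -1.6,"hand": 15},
    {"dx": 3.67,"dy": -0.75,"dz": 0,"ax": 0,"ay": 0,"az": -1.6,"hand": 15}
  ]
}}

```text
clock: 5.05
tool_pos: [0.4968, 0.1013, 0.2052]
eef_rot: [0.751, 0.661, -0.001, -0.0]
contact_force: [-0.4, -0.7, -1.2]
opening: 0.271
```

```bash
python3 -c "
from h import *;import math
plan([.4986,.102,.205],math.radians(82.7))
snap('scene','3');snap('side','3')
crop('scene3','pics/f.png',320,440,150,250,6)
crop('side3','pics/g.png',235,340,130,210,7)"
```

```text
clock 5.05 dxyz [0.015 0.029 0.003] rot [-0.016  0.014  0.002]
```

View pics/f.png

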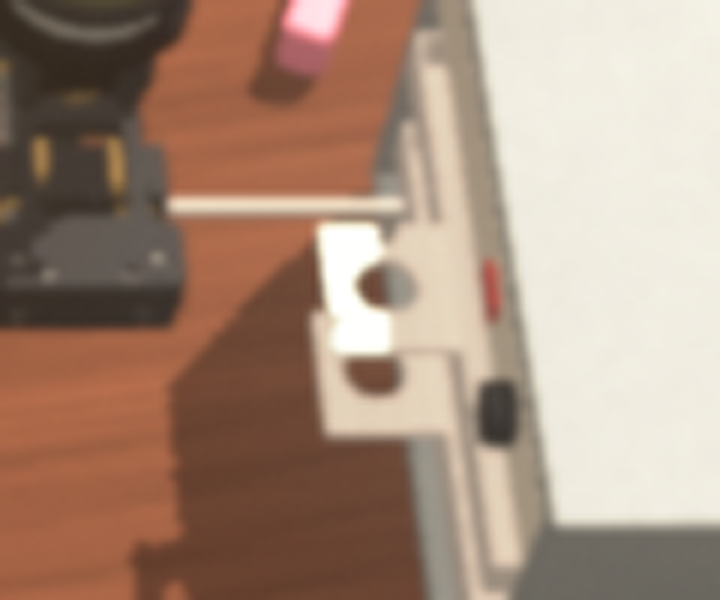

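View pics/g.png

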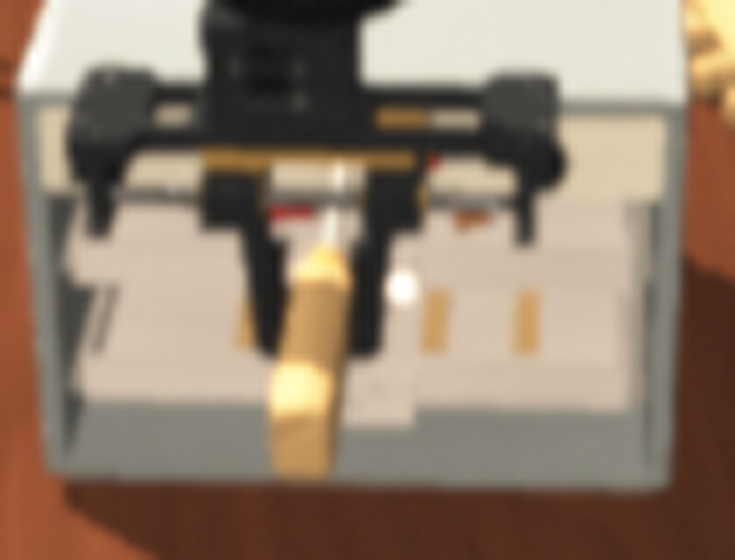

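```bash
python3 -c "
from h import *;import math
crop('scene3','pics/f2.png',370,405,172,207,16)
p,d,P,K=load('scene3')
for z in (.2,.195): print(ray(P,K,320+400/6-.4,150+205/6-.4,z), ray(P,K,383.97,197.2,.142))
e=np.array([.4968,.1013])+.133*np.array([.127,.992]); print(e,proj(P,K,[*e,.174]),proj(P,K,[*e,.198]))
"
```

```text
[0.51448164 0.23286184 0.2       ] [0.51485524 0.23743757 0.142     ]
[0.51126693 0.23454533 0.195     ] [0.51485524 0.23743757 0.142     ]
[0.513691 0.233236] [384.42903718 189.66302483] [386.19244726 183.95484176]
```

View pics/f2.png

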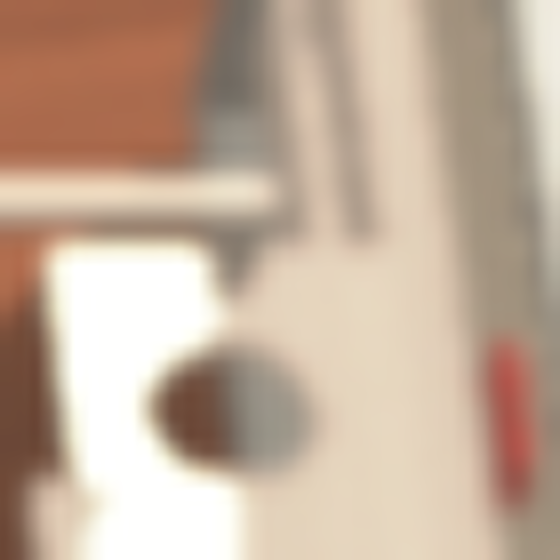

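>>> {"api": "servo_tool", "payload": {
  "deltas": [
    {"dx": 0.05,"dy": 0.02,"dz": 0.1,"ax": 0,"ay": 0,"az": 0,"hand": 15},
    {"dx": 0.05,"dy": 0.02,"dz": 0.25,"ax": 0,"ay": 0,"az": 0,"hand": 15},
    {"dx": 0.05,"dy": 0.02,"dz": 0.4,"ax": 0,"ay": 0,"az": 0,"hand": 15},
    {"dx": 0.05,"dy": 0.02,"dz": 0.55,"ax": 0,"ay": 0,"az": 0,"hand": 15},
    {"dx": 0.05,"dy": 0.02,"dz": 0.65,"ax": 0,"ay": 0,"az": 0,"hand": 15},
    {"dx": 0.05,"dy": 0.02,"dz": 0.65,"ax": 0,"ay": 0,"az": 0,"hand": 15}
  ]
}}

```text
clock: 5.9
tool_pos: [0.4986, 0.1051, 0.1666]
eef_rot: [0.75, 0.661, -0.0, -0.0]
contact_force: [-0.7, -0.3, -1.1]
opening: 0.271
```

```bash
python3 -c "
from h import *;import math
snap('scene','4')
crop('scene4','pics/f4.png',365,405,172,212,14)
p,d,P,K=load('scene4')
"
```

```text
(no output)
```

View pics/f4.png

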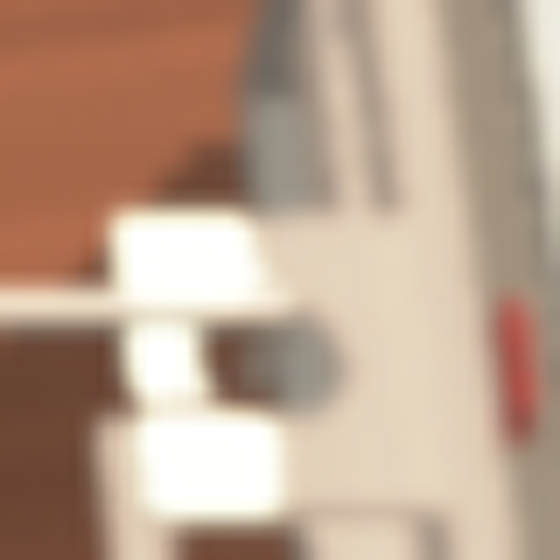

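>>> {"api": "servo_tool", "payload": {
  "deltas": [
    {"dx": 0,"dy": 0,"dz": 0.08,"ax": 0,"ay": 0,"az": 0,"hand": 15},
    {"dx": 0,"dy": 0,"dz": 0.15,"ax": 0,"ay": 0,"az": 0,"hand": 15},
    {"dx": 0,"dy": 0,"dz": 0.15,"ax": 0,"ay": 0,"az": 0,"hand": 15},
    {"dx": 0,"dy": 0,"dz": 0.15,"ax": 0,"ay": 0,"az": 0,"hand": 15},
    {"dx": -0.06,"dy": 0,"dz": 0.15,"ax": 0,"ay": 0,"az": 0,"hand": 15},
    {"dx": -0.12,"dy": 0,"dz": 0.15,"ax": 0,"ay": 0,"az": 0,"hand": 15},
    {"dx": -0.2,"dy": 0,"dz": 0.15,"ax": 0,"ay": 0,"az": 0,"hand": 15},
    {"dx": -0.3,"dy": 0,"dz": 0.15,"ax": 0,"ay": 0,"az": 0,"hand": 15},
    {"dx": -0.4,"dy": 0,"dz": 0.15,"ax": 0,"ay": 0,"az": 0,"hand": 15},
    {"dx": -0.5,"dy": 0,"dz": 0.15,"ax": 0,"ay": 0,"az": 0,"hand": 15}
  ],
  "newtons": 45
}}

```text
clock: 7.2
tool_pos: [0.4951, 0.0751, 0.1581]
eef_rot: [0.75, 0.661, 0.0, -0.0]
contact_force: [-0.5, 1.6, -1.6]
opening: 0.266
```

```bash
python3 -c "
from h import *;import math
snap('scene','5')
crop('scene5','pics/f5.png',320,440,150,250,6)
"
```

```text
(no output)
```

View pics/f5.png

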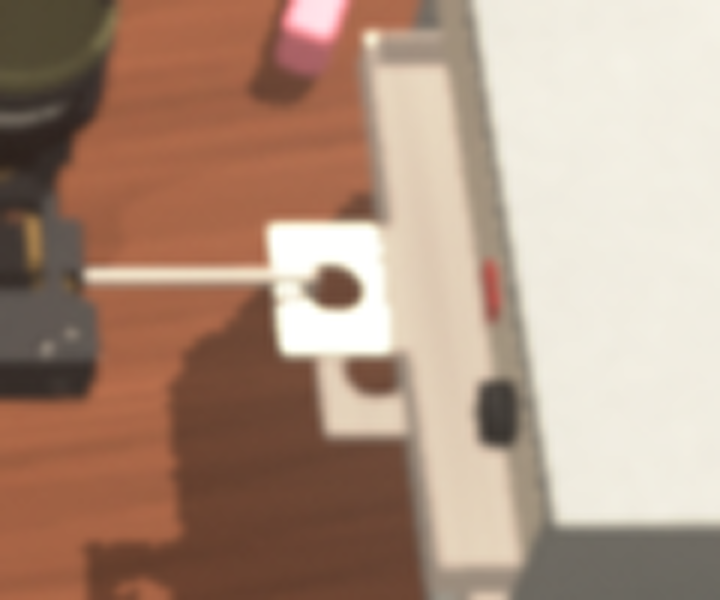

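>>> {"api": "servo_tool", "payload": {
  "deltas": [
    {"dx": -0.1,"dy": 0,"dz": 0,"ax": 0,"ay": 0,"az": 0,"hand": 15},
    {"dx": -0.22,"dy": 0,"dz": 0,"ax": 0,"ay": 0,"az": 0,"hand": 15},
    {"dx": -0.36,"dy": 0,"dz": 0,"ax": 0,"ay": 0,"az": 0,"hand": 15},
    {"dx": -0.5,"dy": 0,"dz": 0,"ax": 0,"ay": 0,"az": 0,"hand": 15},
    {"dx": -0.64,"dy": 0,"dz": 0,"ax": 0,"ay": 0,"az": 0,"hand": 15},
    {"dx": -0.78,"dy": 0,"dz": 0,"ax": 0,"ay": 0,"az": 0,"hand": 15},
    {"dx": -0.92,"dy": 0,"dz": 0,"ax": 0,"ay": 0,"az": 0,"hand": 15},
    {"dx": -1.06,"dy": 0,"dz": 0,"ax": 0,"ay": 0,"az": 0,"hand": 15},
    {"dx": -1.2,"dy": 0,"dz": 0,"ax": 0,"ay": 0,"az": 0,"hand": 15},
    {"dx": -1.3,"dy": 0,"dz": 0,"ax": 0,"ay": 0,"az": 0,"hand": 15}
  ]
}}

```text
clock: 8.5
tool_pos: [0.485, -0.0027, 0.1581]
eef_rot: [0.751, 0.661, -0.0, -0.0]
contact_force: [-0.6, 3.1, -1.2]
opening: 0.268
```

>>> {"api": "servo_tool", "payload": {
  "deltas": [
    {"dx": -0.1,"dy": 0,"dz": 0,"ax": 0,"ay": 0,"az": 0,"hand": 15},
    {"dx": -0.2,"dy": 0,"dz": 0,"ax": 0,"ay": 0,"az": 0,"hand": 15},
    {"dx": -0.3,"dy": 0,"dz": 0,"ax": 0,"ay": 0,"az": 0,"hand": 15},
    {"dx": -0.4,"dy": 0,"dz": 0,"ax": 0,"ay": 0,"az": 0,"hand": 15},
    {"dx": -0.48,"dy": 0,"dz": 0,"ax": 0,"ay": 0,"az": 0,"hand": 15},
    {"dx": -0.54,"dy": 0,"dz": 0,"ax": 0,"ay": 0,"az": 0,"hand": 15},
    {"dx": -0.58,"dy": 0,"dz": 0,"ax": 0,"ay": 0,"az": 0,"hand": 15}
  ]
}}

```text
clock: 9.38
tool_pos: [0.4808, -0.0367, 0.1581]
eef_rot: [0.75, 0.661, -0.0, -0.0]
contact_force: [0.5, 1.8, -0.9]
opening: 0.271
```

```bash
python3 -c "
from h import *;import math
snap('scene','6')
crop('scene6','pics/f6.png',260,440,140,280,4.4)
"
```

```text
(no output)
```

View pics/f6.png

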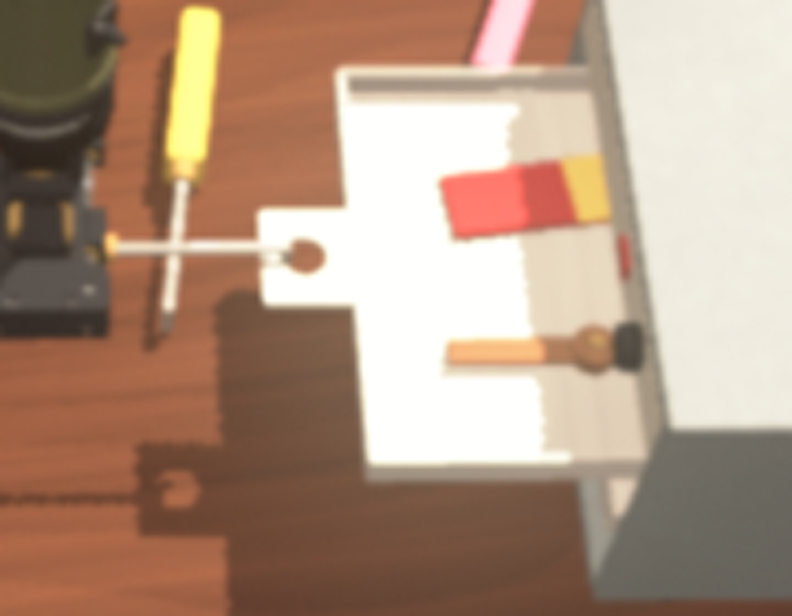

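```bash
python3 -c "
from h import *
p,d,P,K=load('scene6')
a=ray(P,K,260+304.5/4.4-.5,140+256.5/4.4-.5,.142);print(a,np.linalg.norm(a-[.5149,.2374,.142]))
"
```

```text
[0.49844963 0.10441593 0.142     ] 0.1339976815725791
```

>>> {"api": "servo_tool", "payload": {
  "deltas": [
    {"dx": -0.04,"dy": 0,"dz": 0,"ax": 0,"ay": 0,"az": 0,"hand": 15},
    {"dx": -0.08,"dy": 0,"dz": 0,"ax": 0,"ay": 0,"az": 0,"hand": 15},
    {"dx": -0.1,"dy": 0,"dz": 0,"ax": 0,"ay": 0,"az": 0,"hand": 15}
  ]
}}

```text
clock: 9.8
tool_pos: [0.4812, -0.0375, 0.158]
eef_rot: [0.749, 0.663, 0.002, -0.002]
contact_force: [3.0, 14.5, -3.6]
opening: 0.27
```

>>> {"api": "servo_tool", "payload": {
  "deltas": [
    {"dx": 0.1,"dy": 0,"dz": 0,"ax": 0,"ay": 0,"az": 0,"hand": 15},
    {"dx": 0.2,"dy": 0,"dz": 0,"ax": 0,"ay": 0,"az": 0,"hand": 15},
    {"dx": 0.2,"dy": 0,"dz": 0,"ax": 0,"ay": 0,"az": 0,"hand": 15},
    {"dx": 0.2,"dy": 0,"dz": -0.15,"ax": 0,"ay": 0,"az": 0,"hand": 15},
    {"dx": 0.2,"dy": 0,"dz": -0.35,"ax": 0,"ay": 0,"az": 0,"hand": 15},
    {"dx": 0.2,"dy": 0,"dz": -0.6,"ax": 0,"ay": 0,"az": 0,"hand": 15},
    {"dx": 0.2,"dy": 0,"dz": -0.9,"ax": 0,"ay": 0,"az": 0,"hand": 15},
    {"dx": 0.2,"dy": 0,"dz": -0.9,"ax": 0,"ay": 0,"az": 0,"hand": 15}
  ]
}}

```text
clock: 10.8
tool_pos: [0.4825, -0.0308, 0.2137]
eef_rot: [0.751, 0.661, 0.001, 0.001]
contact_force: [-0.1, 0.3, -1.4]
opening: 0.268
```

```bash
python3 -c "
from h import *;import math
snap('scene','7')
crop('scene7','pics/f7.png',260,440,140,280,4.4)
plan([.475,-.135,.21],math.radians(73))
"
```

```text
clock 10.85 dxyz [-1.739  0.104  0.048] rot [ 0.019 -0.004  1.622]
```

View pics/f7.png

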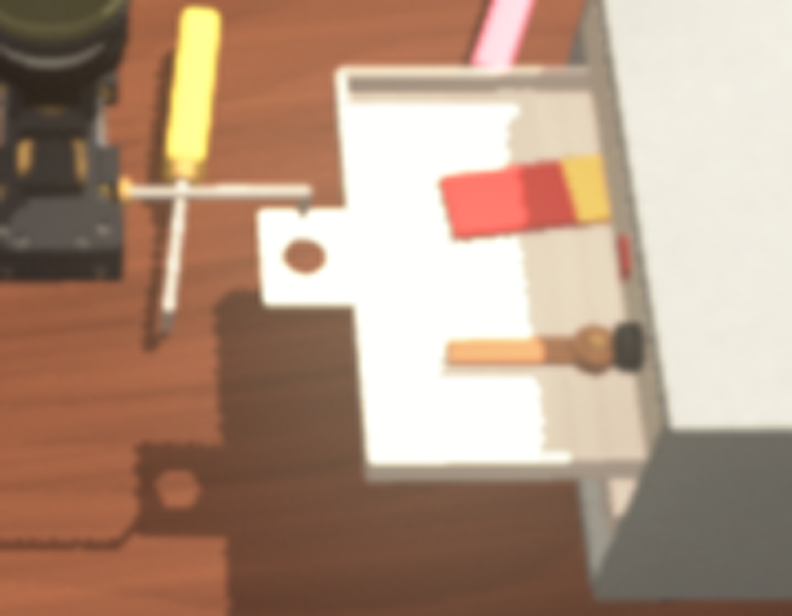

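>>> {"api": "servo_tool", "payload": {
  "deltas": [
    {"dx": -0.4,"dy": 0.03,"dz": 0,"ax": 0,"ay": 0,"az": 0,"hand": 15},
    {"dx": -0.9,"dy": 0.06,"dz": 0,"ax": 0,"ay": 0,"az": 0.5,"hand": 15},
    {"dx": -1.4,"dy": 0.1,"dz": 0,"ax": 0,"ay": 0,"az": 1.1,"hand": 15},
    {"dx": -1.7,"dy": 0.1,"dz": 0,"ax": 0,"ay": 0,"az": 1.6,"hand": 15},
    {"dx": -1.74,"dy": 0.1,"dz": 0.4,"ax": 0,"ay": 0,"az": 1.6,"hand": 15},
    {"dx": -1.74,"dy": 0.1,"dz": 1,"ax": 0,"ay": 0,"az": 1.6,"hand": 15},
    {"dx": -1.74,"dy": 0.1,"dz": 1.6,"ax": 0,"ay": 0,"az": 1.6,"hand": 15},
    {"dx": -1.74,"dy": 0.1,"dz": 2.2,"ax": 0,"ay": 0,"az": 1.6,"hand": 15},
    {"dx": -1.74,"dy": 0.1,"dz": 2.6,"ax": 0,"ay": 0,"az": 1.6,"hand": 15},
    {"dx": -1.74,"dy": 0.1,"dz": 2.7,"ax": 0,"ay": 0,"az": 1.6,"hand": 15}
  ]
}}

```text
clock: 12.1
tool_pos: [0.4736, -0.1342, 0.0486]
eef_rot: [0.803, 0.596, -0.001, -0.001]
contact_force: [-0.2, -0.6, -0.7]
opening: 0.269
```

```bash
python3 -c "
from h import *;import math
plan([.475,-.135,.0327],math.radians(73))
snap('side','8')
crop('side8','pics/g8.png',200,360,150,310,3.7)
from plant import r; print(r.get_state()['q'])
"
```

```text
clock 12.1 dxyz [-0.006  0.028  0.265] rot [-0.029 -0.004  0.026]
[ 0.16103575  0.91400903  0.03628523  2.09816828 -0.21873421  0.13518074
  0.10608097]
```

View pics/g8.png

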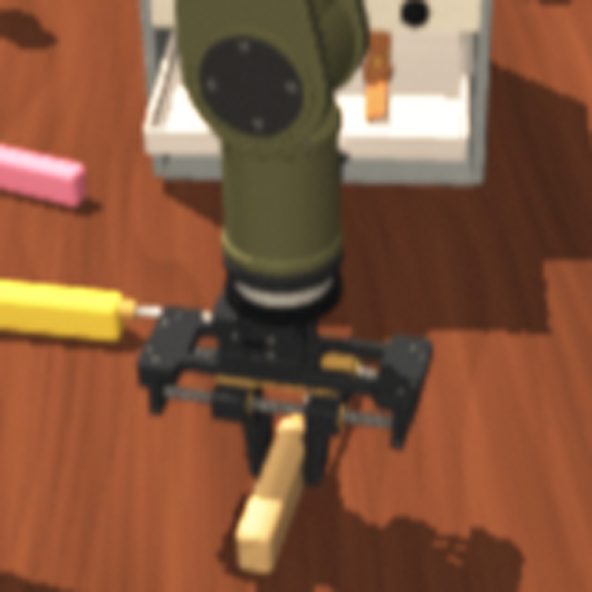

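Lower the last 16 mm until contact and hold there.

>>> {"api": "servo_tool", "payload": {
  "deltas": [
    {"dx": 0,"dy": 0,"dz": 0.1,"ax": 0,"ay": 0,"az": 0,"hand": 15},
    {"dx": 0,"dy": 0,"dz": 0.2,"ax": 0,"ay": 0,"az": 0,"hand": 15},
    {"dx": 0,"dy": 0,"dz": 0.26,"ax": 0,"ay": 0,"az": 0,"hand": 15},
    {"dx": 0,"dy": 0,"dz": 0.28,"ax": 0,"ay": 0,"az": 0,"hand": 15},
    {"dx": 0,"dy": 0,"dz": 0.28,"ax": 0,"ay": 0,"az": 0,"hand": 15},
    {"dx": 0,"dy": 0,"dz": 0.28,"ax": 0,"ay": 0,"az": 0,"hand": 15}
  ]
}}

```text
clock: 12.9
tool_pos: [0.4745, -0.1349, 0.0334]
eef_rot: [0.803, 0.596, 0.0, 0.0]
contact_force: [0.2, -0.3, -1.5]
opening: 0.27
```

```bash
python3 -c "
from h import *;import math
plan([.475,-.135,.0327],math.radians(73))
snap('side','9')
crop('side9','pics/g9.png',200,360,150,310,3.7)
"
```

```text
clock 12.9 dxyz [0.    0.009 0.012] rot [ 0.002 -0.001  0.025]
```

View pics/g9.png

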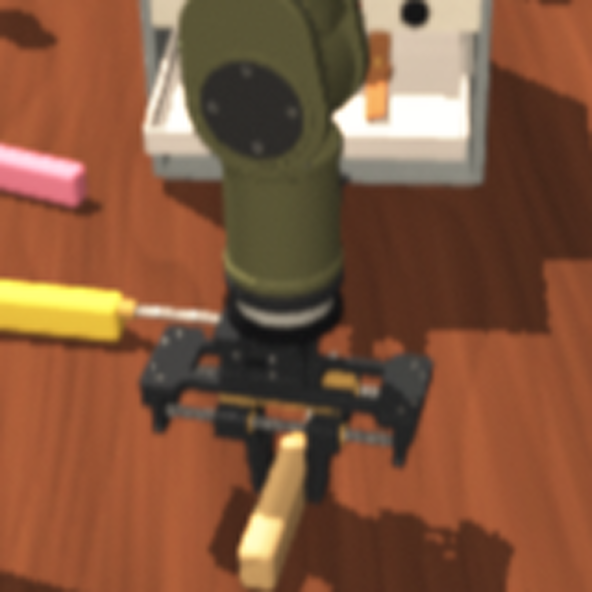

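>>> {"api": "servo_tool", "payload": {
  "deltas": [
    {"dx": 0,"dy": 0,"dz": 0.03,"ax": 0,"ay": 0,"az": 0,"hand": 15},
    {"dx": 0,"dy": 0,"dz": 0.04,"ax": 0,"ay": 0,"az": 0,"hand": 15},
    {"dx": 0,"dy": 0,"dz": 0.04,"ax": 0,"ay": 0,"az": 0,"hand": 15}
  ]
}}

```text
clock: 13.32
tool_pos: [0.4745, -0.1349, 0.0327]
eef_rot: [0.803, 0.596, 0.001, 0.0]
contact_force: [-0.8, 0.8, 18.7]
opening: 0.27
```

>>> {"api": "servo_tool", "payload": {
  "deltas": [
    {"dx": 0,"dy": 0,"dz": -0.03,"ax": 0,"ay": 0,"az": 0,"hand": 15},
    {"dx": 0,"dy": 0,"dz": -0.03,"ax": 0,"ay": 0,"az": 0,"hand": 60},
    {"dx": 0,"dy": 0,"dz": -0.03,"ax": 0,"ay": 0,"az": 0,"hand": 60},
    {"dx": 0,"dy": 0,"dz": -0.03,"ax": 0,"ay": 0,"az": 0,"hand": 60},
    {"dx": 0,"dy": 0,"dz": -0.03,"ax": 0,"ay": 0,"az": 0,"hand": 60},
    {"dx": 0,"dy": 0,"dz": -0.5,"ax": 0,"ay": 0,"az": 0,"hand": 60},
    {"dx": 0,"dy": 0,"dz": -1.2,"ax": 0,"ay": 0,"az": 0,"hand": 60},
    {"dx": 0,"dy": 0,"dz": -2,"ax": 0,"ay": 0,"az": 0,"hand": 60},
    {"dx": -0.5,"dy": 0,"dz": -2.8,"ax": 0,"ay": 0,"az": 0,"hand": 60},
    {"dx": -0.5,"dy": 0,"dz": -2.8,"ax": 0,"ay": 0,"az": 0,"hand": 60}
  ]
}}

```text
clock: 14.58
tool_pos: [0.4666, -0.1665, 0.202]
eef_rot: [0.804, 0.594, 0.002, 0.003]
contact_force: [-0.1, 0.4, -0.4]
opening: 0.682
```

```bash
python3 -c "
from h import *;import math
snap('scene','10');snap('side','10');snap('wrist','10')
"
```

```text
(no output)
```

View pics/scene10.png

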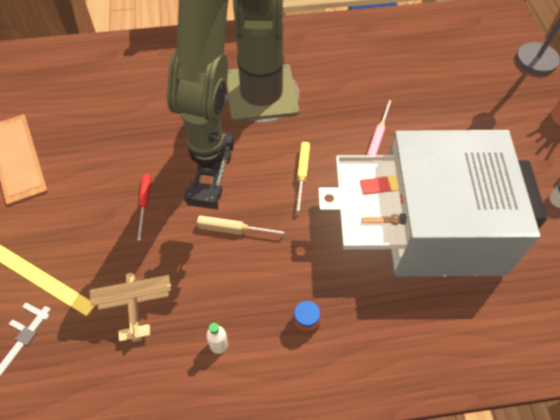

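View pics/side10.png

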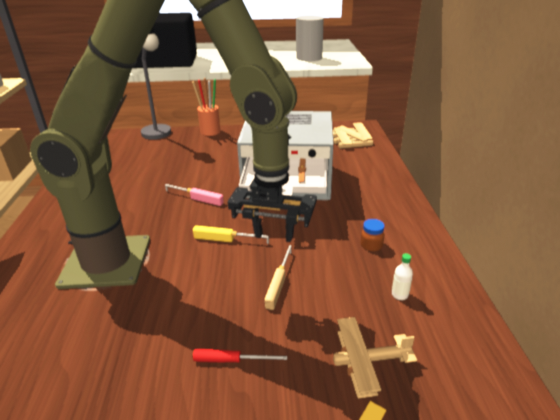

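View pics/wrist10.png

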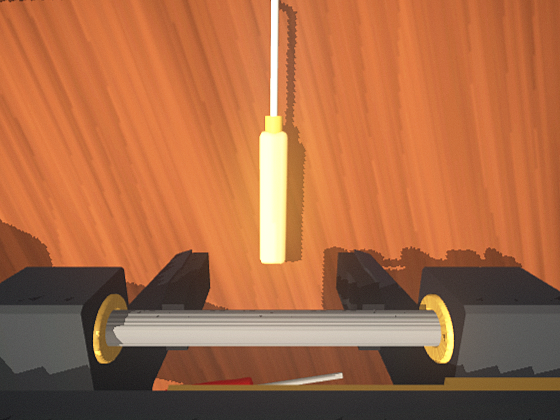

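The scene view shows the tray out with its hole at about (329,198). The wing (380,185) and propeller (385,219) are in it, the hook lies on the bench at (240,227), and the bystanders are where they were.

```bash
python3 -c "
from plant import r
print(r.finish_job(), r.get_state()['clock'])"
```

```text
the job is handed in; nothing more can be done
the job is handed in; nothing more can be done
```

I gripped the hook by its wooden handle, dropped the prong about 16 mm into the upper tray's hole and drew the tray out slowly. I felt the stop as the pull rose to 14.5 N. I then unhooked and set the hook down on the bench while still holding it. It touched down at about 19 N, and I eased off, released it and raised the hand. I handed the job in at about 15 s of the 59 s allowed; it reports no verdict.

**Last checks:**
- **Upper tray:** out by about 134 mm from where it started, with the wing and propeller lying in it.
- **Hook:** standing flat on the bench in the last pictures, clear of the cabinet and trays.
- **Lower tray and bystanders:** the bystanders look unmoved in the last pictures. The lower tray did not move when I started the pull and looks still shut, but I did not measure it at the end.

**Disagreement:** the scene and side cameras differed by about 6–8 mm on the cabinet's position in y. I aligned prong and hole in the scene picture alone, and it went in without touching.

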